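Rock the sorter gate over and feed the trackball balls down the other side

TASK

The seesaw gate of the ball sorter is tipped to one side. Press its raised paddle down with the fingertips until the gate rocks over and rests on its other side; then push the two balls waiting in the feed channel forward over the crest, so that both roll down the gate into the tray on the newly lowered side. Grasp and lift nothing, and leave the other things on the table where they are.

Things in the scene. Friction and masses are not known exactly. Their poses are not given: they have to be found in the camera images.
- sorter: Ball sorter fixed to the table: plywood base, feed channel, seesaw gate, two grey trays. Origin on the table directly below the gate's middle. x: the way balls run down the feed channel (roughly away from the robot); y: along the gate to the left tray; z up. The channel lies at y = 0 from a low rear stop (x = -144 mm, top 117 mm above the table) to its end at x = -34 mm.
- feed_crest (a point): Crest of the feed channel's floor, at sorter x = -74 mm, 112.5 mm above the table. Channel: 42 mm wide inside, open on top, side walls 6 mm high; floor 108.5 mm high at the rear stop, rising gently to the crest, then falling at 12 degrees to the gate. A ball pushed past the crest rolls on by itself onto the gate's middle and off the gate's low end.
- gate (a joint): Tilt of the seesaw gate, an aluminium trough 240 mm long, about its pivot along the sorter's x, 75 mm above the table. A steel weight above the pivot tips it fully to one side, where it stays; pressed past level it falls over by itself (under 2 N at a paddle). 0 level; +0.24 rad: left (+y) end up, feeds the right tray; -0.24 rad: right end up, feeds the left tray.
- paddle_left (a point): Centre of the top face of the gate's left paddle: a flat plate, 50 mm (x) by 40 mm (y), 4 mm thick, sticking out of the gate's robot side, 95 mm left (+y) of its middle. It rides up and down with that end, 46 mm from stop to stop (74 to 120 mm above the table).
- paddle_right (a point): Centre of the top face of the like paddle near the gate's right (-y) end.
- ball0_center (a point): Centre of the rear of two loose black trackball balls, 38 mm diameter, about 50 g. It waits in the feed channel against the rear stop.
- ball1_center (a point): Centre of the front ball, of the same kind, waiting in the feed channel touching the rear ball, 14 mm short of the crest.
- tray_left (a point): Middle of the inner floor of the left tray, a grey open box 140 (x) x 150 (y) mm, walls 4 mm thick and 50 mm high, beside the gate's left end.
- tray_right (a point): Middle of the inner floor of the right tray, of the same size, beside the gate's right end.
- can: Bystander: plain aluminium capacitor can standing upright, 35 mm diameter, 75 mm tall. Origin at the centre of its underside.
- transformer: Bystander: small transformer, dark steel core with copper-coloured winding, about 50 x 64 x 47 mm. Origin at the centre of its underside.
- spool: Bystander: spool of copper wire lying flat, 58 mm diameter, 42 mm tall. Origin at the centre of its underside.
- meter: Bystander: panel meter, black box 45 x 60 x 55 mm with a white scale. Origin at the centre of its underside.
- driver: Bystander: screwdriver lying on the table.
- jar: Bystander: jar with a white lid, 56 mm diameter, 70 mm tall. Origin at the centre of its underside.
Not all that is in view belongs to the job. What is shaped like the part that bears ball1_center but purple or red is not meant.

How it is judged:
On the way:
1. the gate is rocked fully over to its other side while both balls still wait in the feed channel (distance of paddle_left from where it was at the start of the episode above 0.035 m and (value of joint gate above 0.2 rad or value of joint gate below -0.2 rad) and x of each of ball0_center, ball1_center in the frame of sorter below -0.07 m), for 0.2 s.
At the end, for the whole second after the job is handed in: The gate rests within 0.04 rad of the stop opposite to the one it started on, and both balls lie in the tray on the gate's lowered side (((distance of paddle_left from where it was at the start of the episode above 0.035 m and value of joint gate above 0.2 rad and y of ball0_center in the frame of sorter between -0.276 and -0.126 m and height (world z) of each of ball0_center, ball1_center below 0.05 m and x of ball0_center in the frame of sorter between -0.07 and 0.07 m and y of ball1_center in the frame of sorter between -0.276 and -0.126 m and x of ball1_center in the frame of sorter between -0.07 and 0.07 m) or (distance of paddle_left from where it was at the start of the episode above 0.035 m and value of joint gate below -0.2 rad and y of ball0_center in the frame of sorter between 0.126 and 0.276 m and height (world z) of each of ball0_center, ball1_center below 0.05 m and x of ball0_center in the frame of sorter between -0.07 and 0.07 m and y of ball1_center in the frame of sorter between 0.126 and 0.276 m and x of ball1_center in the frame of sorter between -0.07 and 0.07 m))); the robot touches nothing.
It fails at once if a ball is lifted more than 30 mm above its way, or taken out of the feed channel, the gate and the trays ((height (world z) of ball0_center above 0.165 m or (x of ball0_center in the frame of sorter below -0.055 m and (y of ball0_center in the frame of sorter above 0.03 m or y of ball0_center in the frame of sorter below -0.03 m)) or (height (world z) of ball0_center above 0.105 m and (y of ball0_center in the frame of sorter above 0.135 m or y of ball0_center in the frame of sorter below -0.135 m)) or y of ball0_center in the frame of sorter above 0.285 m or y of ball0_center in the frame of sorter below -0.285 m or x of ball0_center in the frame of sorter below -0.18 m or x of ball0_center in the frame of sorter above 0.08 m) or (height (world z) of ball1_center above 0.165 m or (x of ball1_center in the frame of sorter below -0.055 m and (y of ball1_center in the frame of sorter above 0.03 m or y of ball1_center in the frame of sorter below -0.03 m)) or (height (world z) of ball1_center above 0.105 m and (y of ball1_center in the frame of sorter above 0.135 m or y of ball1_center in the frame of sorter below -0.135 m)) or y of ball1_center in the frame of sorter above 0.285 m or y of ball1_center in the frame of sorter below -0.285 m or x of ball1_center in the frame of sorter below -0.18 m or x of ball1_center in the frame of sorter above 0.08 m)).
It fails at once if a bystander is moved more than 20 mm (distance of any of can, transformer, spool, meter, driver, jar from where it was at the start of the episode above 0.02 m).
It also fails if it takes over 38 s, if anything falls off the work surface, if the arm or the gripper's body presses on something with over 40 N, if the wrist force passes 120 N, or if a joint passes its speed limit or range.

ROBOT

A 6-joint arm with a two-finger parallel gripper is mounted at the origin on the work surface. World frame = base frame: x ahead of the robot, y to its left, z up, the work surface at z = 0. Lengths are in m, angles in rad, forces in N, time in s.
With the tool pointing down it reaches from about 0.275 to 0.85 m from the base axis. Payload 5.2 kg.
Tool frame: the origin (TCP) lies at the very end of the fingers, on their centre line; the grasp point (between the pads) lies 19 mm behind it (grip_point_offset is the distance from the TCP to the grasp point, in m); z points along the fingers, y is the line along which they close (so a half turn about z gives the same grasp; the last joint's range is limited). The gripper opens to 85 mm and grips with 20 to 120 N. Pads are 22 mm wide; open, the fingers measure 114 mm over their backs; the gripper's body (76 mm by 85 mm) begins 54 mm behind the grasp point. The pads swing forward as they close: fully open they stand 13 mm farther back than shut.
Start: joints at [0.936, 0.259, 1.535, -0, 1.348, -0.203], TCP at [0.23, 0.5, 0.231] pointing down, gripper open.
Joint ranges: [-3.14, 3.14], [-0.91, 2.08], [0.19, 2.58], [-1.22, 4.36], [0.22, 2.71], [-3.12, 3.12]. Speed limits (rad/s): [2.57, 2.57, 3.14, 3.14, 3.14, 3.14].

INTERFACE

Orientations are given as a 3x3 rotation matrix whose columns are the frame's x, y, z axes.
In Python, from bench import get_obs, capture, camera_params, finish_job, grip_point_offset gives the robot as it stands.
- The arm moves only by the tool servo_tool, never from a script. Its arguments are lists of equal length, an entry for each row: "jaw": the gripper's target within -1 to 1 (shut at 1, half-way at 0, fully open at -1); "translation": the shift along the tool's x, y, z in cm, a list of three; "dr": the turn, a rotation vector about the tool's x, y, z in degrees, a list of three. In form: {"jaw": [jaw, ...], "translation": [[dx, dy, dz], ...], "dr": [[ax, ay, az], ...]}. A call has 1 to 5 rows; each row shifts and turns the commanded pose from where the row before left it, along the tool's axes as they then stand; what a row does not reach is not made up. A row lasts 1/12 s, in which the tool goes at most 41.7 mm and 7.16 degrees, less where a joint would pass 70% of its speed; a pose out of reach is approached as far as the arm can. A call with a gripper value outside its range is refused whole. The fingers move at their own pace and stop on an object; "grip_force" is the grip in N (left out, the last holds). Time passes only in rows, so rows that do not move let the fingers close. It gives the time, the measured TCP pose, the force, the opening and the grip force at its end, in the units of the state.
- get_obs(): the state, without advancing time (a new reading comes with each control period).
- capture(name): name is "side" or "top"; returns the picture (480x640x3 uint8, red, green, blue); there is no depth.
- camera_params(name): a dict with "mtx" (3x3 intrinsics, pixels), "R" (3x3) and "t" (3): a world point X has camera coordinates R X + t. Camera axes: x right, y down, z forward; pixel columns grow to the right and rows downward; lengths in m; the calibration is good to about 2 mm. A picture is of the moment at which its call begins. camera_params takes no time and is no camera call.
- finish_job(): hands the job in; it is judged then, once.
The state is a dict: "t": time; "joint_pos": joint angles; "dq": joint speeds; "joint_torque": joint torques, N m; "tcp_pos": TCP position; "eef_rot": TCP orientation; "wrist_force": force on the tool from outside, world axes, zero at the start; "torque": the same for the moment, N m; "opening": opening from 0.0 (shut) to 1.0 (fully open); "gripper_force": force on a finger pad.
Only numpy, scipy, OpenCV 4.12 (cv2) and the standard library are available. Lean on these libraries where they do the work, as an engineer would, in place of code of your own. Each camera call takes 0.05 s, during which the arm holds its last target. There are 200 camera calls.

## Working session

There is one attempt and no reset: what is moved stays moved. The work goes in short steps, Python scripts to look and compute and a tool call to move; the robot and the scene stay as the last step left them, time stands still between calls to the robot, and variables do not carry over. Pictures are saved under pics/ and viewed, at most 10 in all, crops included, and the job is handed in when it is done.

Besides the shell and the picture viewer there is one more tool, called as name(argument=value, ...) on one line, values as JSON. servo_tool: Moves the arm, as the interface text tells. Its arguments: {"type":"object","properties":{"jaw":{"type":"array"},"translation":{"type":"array"},"dr":{"type":"array"},"grip_force":{"type":"number"}},"required":["jaw","translation","dr"]}

```bash
mkdir -p pics; python3 - <<'E'
from bench import *
import cv2
for n in("top","side"):
    cv2.imwrite(f"pics/{n}0.png",capture(n)[:,:,::-1]); p=camera_params(n); print(n,p["mtx"].round(1).tolist(),p["R"].round(3).tolist(),p["t"].round(3).tolist())
o=get_obs();print(o["t"],o["tcp_pos"],o["eef_rot"])
E
```

```text
top [[555.8, 0.0, 328.6], [0.0, 555.8, 237.6], [0.0, 0.0, 1.0]] [[-0.011, -1.0, 0.016], [-0.984, 0.008, -0.176], [0.176, -0.017, -0.984]] [0.003, 0.55, 1.055]
side [[587.5, 0.0, 320.2], [0.0, 587.5, 240.8], [0.0, 0.0, 1.0]] [[0.739, -0.674, 0.005], [-0.37, -0.412, -0.833], [0.563, 0.613, -0.554]] [-0.383, 0.296, 0.968]
0.1 [0.2298532  0.49912572 0.2305272 ] [[-9.08220936e-01  4.18489750e-01 -1.02970222e-03]
 [ 4.18490870e-01  9.08219930e-01 -1.39683468e-03]
 [ 3.50635081e-04 -1.69955548e-03 -9.99998494e-01]]
```

View pics/top0.png

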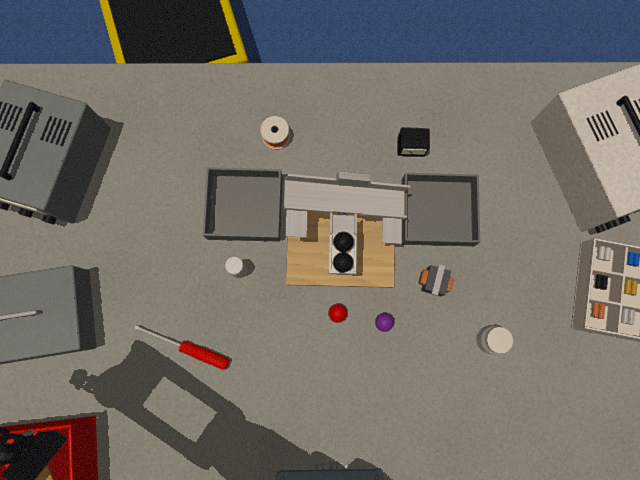

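View pics/side0.png

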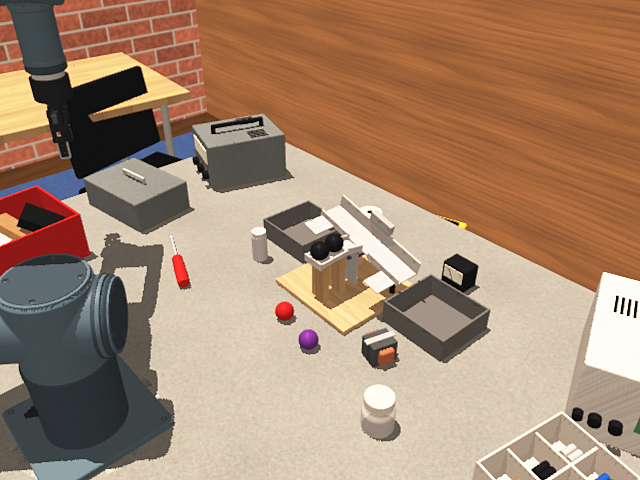

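The top view shows the left paddle at about (297,223), lit and raised, the right paddle at (393,231), and the balls at (344,241) and (343,262). In the side view the left (+y) end is up, so I need to press the left paddle.

```bash
cat > h.py <<'E'
import numpy as np
from bench import *
def ray(n,u,v,z):
    p=camera_params(n);R=np.array(p["R"]);t=np.array(p["t"]);c=-R.T@t
    d=R.T@np.linalg.inv(p["mtx"])@[u,v,1]; return c+d*(z-c[2])/d[2]
E
python3 - <<'E'
from h import *
import cv2
g=cv2.imread("pics/top0.png")
m=(g[225:275,330:358].max(2)<45).astype(np.uint8)
n,l,s,c=cv2.connectedComponentsWithStats(m)
print(s.tolist(),(c+[330,225]).round(1).tolist())
c=cv2.HoughCircles(cv2.resize(g[215:285,320:368],None,fx=4,fy=4,interpolation=2)[:,:,1],3,1.5,50,param1=100,param2=.6,minRadius=34,maxRadius=52)
print(c if c is None else (c[0]/4+[320,215,0]).round(1).tolist())
for k,u,v,z in[("b1",344,241,.13),("b0",343,262,.128),("pl",297,223,.12),("pr",393,231,.074),
  ("trayL fl",207,168,.05),("trayR fr",478,175,.05),("trayL nl",205,239,.05),("trayR nr",478,244,.05),("red",338,313,.019),
  ("can",235,266,.075),("trafo",437,280,.045)]: print(k,ray("top",u,v,z).round(4))
cv2.imwrite("pics/crop.png",cv2.resize(g[150:300,190:490],(800,400),interpolation=2))
E
```

```text
[[0, 0, 28, 50, 827], [3, 7, 21, 41, 573]] [[343.8, 247.9], [343.1, 251.7]]
[[343.1, 241.8, 10.3], [343.1, 262.1, 10.3], [344.2, 227.9, 12.8], [364.4, 231.3, 10.7], [355.8, 263.2, 12.8], [363.7, 251.6, 12.8], [326.6, 229.4, 10.7], [329.9, 260.2, 12.8], [320.6, 241.8, 12.8], [351.7, 282.3, 11.9], [334.8, 284.6, 11.9], [367.8, 266.9, 11.9], [324.7, 274.4, 11.9], [365.6, 218.6, 11.9], [350.9, 251.6, 11.9], [322.4, 216.7, 10.6], [353.2, 215.6, 8.9], [367.8, 283.4, 10.1]]
b1 [ 0.5286 -0.0289  0.13  ]
b0 [ 0.49   -0.0265  0.128 ]
pl [0.5651 0.0577 0.12  ]
pr [ 0.5572 -0.1273  0.074 ]
trayL fl [0.6945 0.2423 0.05  ]
trayR fr [ 0.6764 -0.3074  0.05  ]
trayL nl [0.5487 0.2422 0.05  ]
trayR nr [ 0.5341 -0.2991  0.05  ]
red [ 0.4023 -0.0197  0.019 ]
can [0.4912 0.1783 0.075 ]
trafo [ 0.4637 -0.2151  0.045 ]
```

View pics/crop.png

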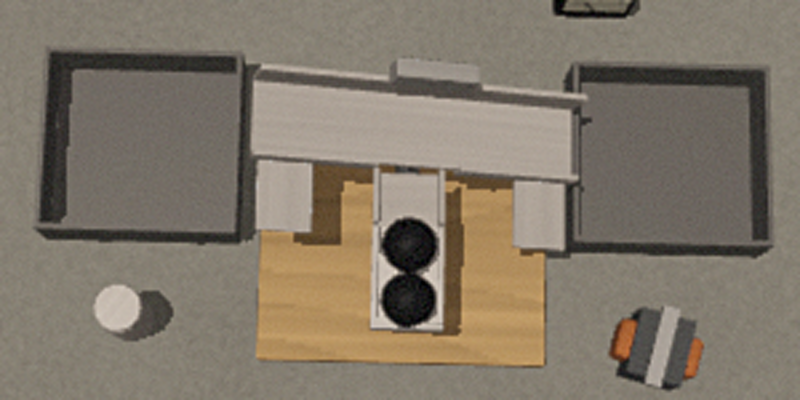

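The crop confirms it: left paddle centre at about (285,195) in the crop, balls in the channel. The points agree with the given sizes: sorter origin about (0.616,-0.031), yaw about -0.03. The left paddle is near (0.566,0.059). Moving now: shut the fingers, align, and go above the left paddle.

servo_tool(jaw=[1,1,1,1,1], translation=[[0,0,0],[0,0,0],[0,0,0],[0,0,0],[0,0,0]], dr=[[0,0,-5.8],[0,0,-5.8],[0,0,-5.8],[0,0,-5.8],[0,0,0]])

```text
t: 0.52
tcp_pos: [0.23, 0.4993, 0.2308]
eef_rot: [[-1.0, 0.023, -0.001], [0.023, 1.0, -0.001], [0.001, -0.001, -1.0]]
wrist_force: [0.0, -1.0, -0.3]
opening: 0.296
gripper_force: 0.0
```

servo_tool(jaw=[1,1,1,1,1], translation=[[-2.33,-2.87,0],[-2.33,-2.87,0],[-2.33,-2.87,0],[-2.33,-2.87,0],[-2.33,-2.87,0]], dr=[[0,0,0],[0,0,0],[0,0,0],[0,0,0],[0,0,0]])

```text
t: 0.93
tcp_pos: [0.3432, 0.3515, 0.2311]
eef_rot: [[-1.0, 0.03, -0.0], [0.03, 1.0, -0.0], [0.0, -0.0, -1.0]]
wrist_force: [0.2, 0.5, 0.7]
opening: -0.003
gripper_force: 0.0
```

servo_tool(jaw=[1,1,1,1,1], translation=[[-2.33,-2.87,0],[-2.33,-2.87,0],[-2.33,-2.87,0],[-2.33,-2.87,0],[-2.33,-2.87,0]], dr=[[0,0,0],[0,0,0],[0,0,0],[0,0,0],[0,0,0]])

```text
t: 1.35
tcp_pos: [0.456, 0.2047, 0.2312]
eef_rot: [[-1.0, 0.03, -0.0], [0.03, 1.0, 0.0], [0.0, 0.0, -1.0]]
wrist_force: [0.1, 0.7, -0.8]
opening: 0.0
gripper_force: 0.0
```

servo_tool(jaw=[1,1,1,1,1], translation=[[-2.33,-2.87,0],[-2.33,-2.87,0],[-2.33,-2.87,0],[-2.33,-2.87,0],[0,0,0]], dr=[[0,0,0],[0,0,0],[0,0,0],[0,0,0],[0,0,0]])

```text
t: 1.77
tcp_pos: [0.5491, 0.0836, 0.2307]
eef_rot: [[-0.999, 0.035, 0.002], [0.035, 0.999, -0.003], [-0.002, -0.003, -1.0]]
wrist_force: [0.2, -0.2, 0.2]
opening: -0.002
gripper_force: 0.0
```

servo_tool(jaw=[1,1,1,1,1], translation=[[-1.8,-2.4,0],[0,0,3],[0,0,3],[0,0,3],[0,0,0]], dr=[[0,0,0],[0,0,0],[0,0,0],[0,0,0],[0,0,0]])

```text
t: 2.18
tcp_pos: [0.5583, 0.065, 0.1352]
eef_rot: [[-0.999, 0.03, -0.012], [0.03, 1.0, 0.001], [0.012, 0.001, -1.0]]
wrist_force: [-1.5, 0.1, -0.2]
opening: -0.002
gripper_force: 0.0
```

```bash
python3 - <<'E'
from h import *
import cv2
a=cv2.resize(capture("top")[150:300,190:490],(800,400));b=cv2.resize(capture("side")[190:340,240:440],(266,200))
b=capture("side")[180:330,230:430]
cv2.imwrite("pics/p1.png",np.vstack([cv2.resize(a,(600,300)),cv2.resize(b,(400,300)).repeat(1,0) if 0 else cv2.copyMakeBorder(cv2.resize(b,(400,300)),0,0,0,200,0)])[:,:,::-1])
print(get_obs()["tcp_pos"])
E
```

```text
[0.56326136 0.0648823  0.14237307]
```

View pics/p1.png

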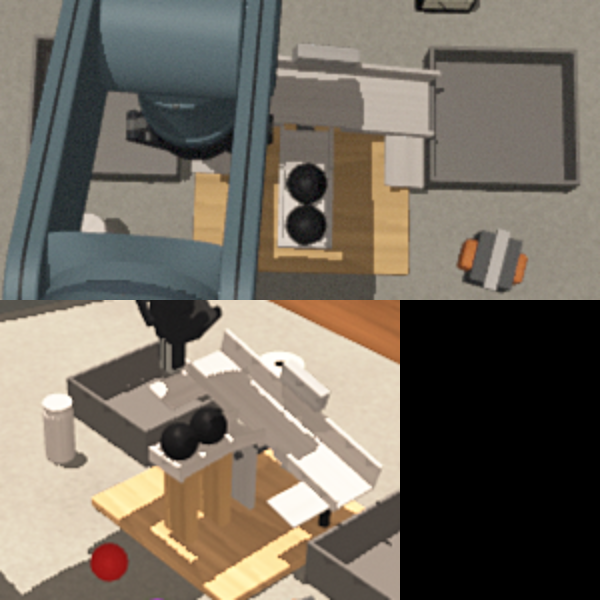

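The fingertips stand over the raised left paddle (side crop, about (170,365)), clear of the channel. Pressing now.

servo_tool(jaw=[1,1,1,1,1], translation=[[0,0,1.2],[0,0,1.2],[0,0,1.2],[0,0,1.2],[0,0,1.2]], dr=[[0,0,0],[0,0,0],[0,0,0],[0,0,0],[0,0,0]])

```text
t: 2.75
tcp_pos: [0.5649, 0.0648, 0.0838]
eef_rot: [[-1.0, 0.027, 0.005], [0.027, 1.0, -0.0], [-0.005, -0.0, -1.0]]
wrist_force: [-0.4, -0.4, 0.1]
opening: 0.001
gripper_force: 0.0
```

servo_tool(jaw=[1,1,1,1,1], translation=[[0,0,0.3],[0,0,0],[0,0,0],[0,0,0],[0,0,0]], dr=[[0,0,0],[0,0,0],[0,0,0],[0,0,0],[0,0,0]])

```text
t: 3.17
tcp_pos: [0.5637, 0.0646, 0.0796]
eef_rot: [[-1.0, 0.027, 0.002], [0.027, 1.0, -0.0], [-0.002, -0.0, -1.0]]
wrist_force: [0.3, 0.1, 0.3]
opening: 0.006
gripper_force: 0.0
```

servo_tool(jaw=[1,1,1,1,1], translation=[[0,0,-4],[0,0,-4],[0,0,-4],[2.9,0,0],[2.9,0,0]], dr=[[0,0,0],[0,0,0],[0,0,0],[0,0,0],[0,0,0]])

```text
t: 3.58
tcp_pos: [0.5075, 0.0658, 0.2022]
eef_rot: [[-1.0, 0.027, 0.009], [0.027, 1.0, -0.001], [-0.009, -0.001, -1.0]]
wrist_force: [-0.9, 0.9, -2.0]
opening: 0.003
gripper_force: 0.0
```

servo_tool(jaw=[1,1,1,1,1], translation=[[2.9,-3.1,0],[2.9,-3.2,0],[0,-3.2,0],[0,0,0],[0,0,0]], dr=[[0,0,0],[0,0,0],[0,0,0],[0,0,0],[0,0,0]])

```text
t: 4.0
tcp_pos: [0.4461, -0.0269, 0.1993]
eef_rot: [[-1.0, 0.031, 0.002], [0.031, 1.0, -0.001], [-0.002, -0.0, -1.0]]
wrist_force: [-0.4, 0.7, 0.6]
opening: 0.0
gripper_force: 0.0
```

```bash
python3 - <<'E'
from h import *
import cv2
b=capture("side")[150:350,230:496]
cv2.imwrite("pics/p2.png",cv2.resize(b,(665,500))[:,:,::-1])
print(get_obs()["tcp_pos"])
E
```

```text
[ 0.44631938 -0.02595232  0.19905415]
```

View pics/p2.png

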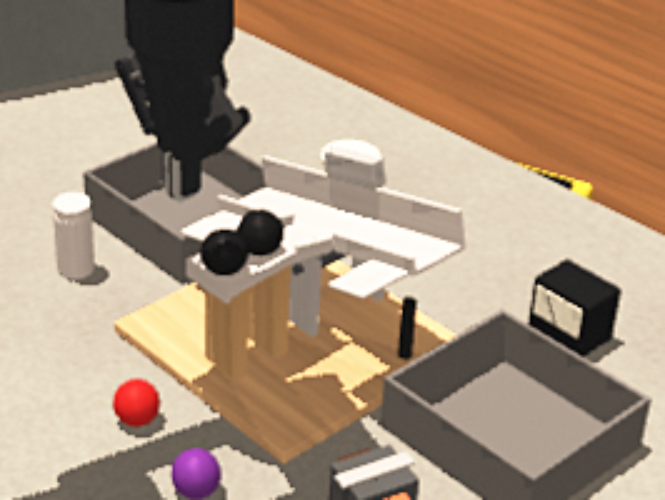

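The gate has rocked over: the right end is up, with the paddle at about (370,278), and both balls still wait at (222,250) and (262,230). Next I lower the fingers behind the rear ball and push.

servo_tool(jaw=[1,1,1,1,1], translation=[[0,0,2.5],[0,0,2.5],[0,0,2.5],[0,0,0],[0,0,0]], dr=[[0,0,0],[0,0,0],[0,0,0],[0,0,0],[0,0,0]])

```text
t: 4.47
tcp_pos: [0.4454, -0.0243, 0.1227]
eef_rot: [[-1.0, 0.025, -0.003], [0.025, 1.0, 0.001], [0.003, 0.001, -1.0]]
wrist_force: [-0.4, 0.3, 1.2]
opening: -0.001
gripper_force: 0.0
```

servo_tool(jaw=[1,1,1,1,1], translation=[[0,0,0],[-0.4,0,0],[-0.4,0,0],[-0.4,0,0],[-0.4,0,0]], dr=[[0,0,0],[0,0,0],[0,0,0],[0,0,0],[0,0,0]])

```text
t: 4.88
tcp_pos: [0.4629, -0.0261, 0.1241]
eef_rot: [[-1.0, 0.027, 0.002], [0.027, 1.0, -0.0], [-0.002, -0.0, -1.0]]
wrist_force: [-0.1, -0.0, 0.7]
opening: 0.003
gripper_force: 0.1
```

servo_tool(jaw=[1,1,1,1,1], translation=[[-0.4,0,0],[-0.4,0,0],[-0.4,0,0],[-0.4,0,0],[-0.4,0,0]], dr=[[0,0,0],[0,0,0],[0,0,0],[0,0,0],[0,0,0]])

```text
t: 5.3
tcp_pos: [0.4823, -0.0266, 0.1233]
eef_rot: [[-1.0, 0.027, -0.0], [0.027, 1.0, 0.0], [0.0, 0.0, -1.0]]
wrist_force: [-0.1, 0.4, 0.7]
opening: -0.004
gripper_force: 0.1
```

servo_tool(jaw=[1,1,1,1,1], translation=[[-0.4,0,0],[-0.4,0,0],[-0.4,0,0],[-0.4,0,0],[-0.4,0,0]], dr=[[0,0,0],[0,0,0],[0,0,0],[0,0,0],[0,0,0]])

```text
t: 5.72
tcp_pos: [0.5022, -0.0271, 0.1233]
eef_rot: [[-1.0, 0.027, -0.0], [0.027, 1.0, 0.0], [0.0, 0.0, -1.0]]
wrist_force: [-0.6, 0.3, -0.7]
opening: -0.005
gripper_force: 0.1
```

servo_tool(jaw=[1,1,1,1,1], translation=[[-0.4,0,0],[-0.4,0,0],[-0.4,0,0],[-0.4,0,0],[-0.4,0,0]], dr=[[0,0,0],[0,0,0],[0,0,0],[0,0,0],[0,0,0]])

```text
t: 6.13
tcp_pos: [0.5223, -0.0276, 0.1233]
eef_rot: [[-1.0, 0.027, 0.0], [0.027, 1.0, -0.0], [-0.0, -0.0, -1.0]]
wrist_force: [-1.3, -0.4, -0.6]
opening: 0.001
gripper_force: 0.0
```

servo_tool(jaw=[1,1,1,1,1], translation=[[0,0,0],[0,0,0],[0,0,0],[0,0,0],[0,0,0]], dr=[[0,0,0],[0,0,0],[0,0,0],[0,0,0],[0,0,0]])

```text
t: 6.55
tcp_pos: [0.5216, -0.0276, 0.1233]
eef_rot: [[-1.0, 0.027, -0.0], [0.027, 1.0, 0.0], [0.0, 0.0, -1.0]]
wrist_force: [-0.8, -0.1, 0.1]
opening: 0.003
gripper_force: 0.0
```

```bash
python3 - <<'E'
from h import *
import cv2
b=capture("side")[150:350,230:496]
cv2.imwrite("pics/p3.png",cv2.resize(b,(665,500))[:,:,::-1])
print(get_obs()["tcp_pos"])
E
```

```text
[ 0.52169023 -0.02757085  0.12335503]
```

View pics/p3.png

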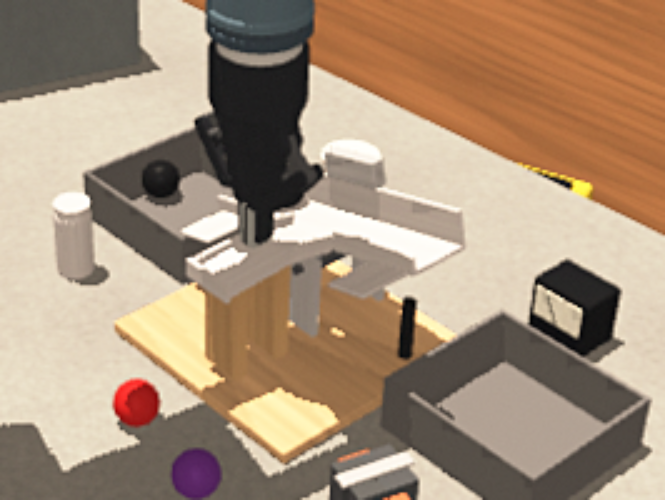

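One ball is in the left tray at (160,180). The other is hidden behind the gripper, so I'll lift clear and look.

servo_tool(jaw=[1,1,1,1,1], translation=[[1,0,-1],[2,0,-4],[3,0,-3],[3,0,0],[3,0,0]], dr=[[0,0,0],[0,0,0],[0,0,0],[0,0,0],[0,0,0]])

```text
t: 7.02
tcp_pos: [0.4039, -0.0247, 0.2019]
eef_rot: [[-1.0, 0.027, 0.004], [0.026, 1.0, -0.002], [-0.004, -0.001, -1.0]]
wrist_force: [-0.4, 0.1, -0.3]
opening: -0.0
gripper_force: 0.0
```

servo_tool(jaw=[1,1,1,1,1], translation=[[0,-4,0],[0,-4,0],[0,-4,0],[0,-4,0],[0,0,0]], dr=[[0,0,0],[0,0,0],[0,0,0],[0,0,0],[0,0,0]])

```text
t: 7.43
tcp_pos: [0.3997, -0.1912, 0.2006]
eef_rot: [[-0.999, 0.032, 0.002], [0.032, 0.999, -0.005], [-0.002, -0.005, -1.0]]
wrist_force: [-0.1, -0.2, -0.0]
opening: 0.003
gripper_force: 0.0
```

servo_tool(jaw=[1,1,1,1,1], translation=[[0,0,0],[0,0,0],[0,0,0],[0,0,0],[0,0,0]], dr=[[0,0,0],[0,0,0],[0,0,0],[0,0,0],[0,0,0]])

```text
t: 7.85
tcp_pos: [0.3996, -0.1831, 0.2001]
eef_rot: [[-1.0, 0.025, 0.0], [0.025, 1.0, 0.0], [-0.0, 0.0, -1.0]]
wrist_force: [-0.7, -0.2, -0.0]
opening: -0.002
gripper_force: 0.0
```

```bash
python3 - <<'E'
from h import *
import cv2
a=capture("top")[110:330,180:500];b=capture("side")[150:350,230:496]
cv2.imwrite("pics/p4.png",np.hstack([cv2.resize(a,(440,302)),cv2.resize(b,(360,302))])[:,:,::-1])
print(get_obs()["tcp_pos"])
E
```

```text
[ 0.39964876 -0.18348556  0.20010923]
```

View pics/p4.png

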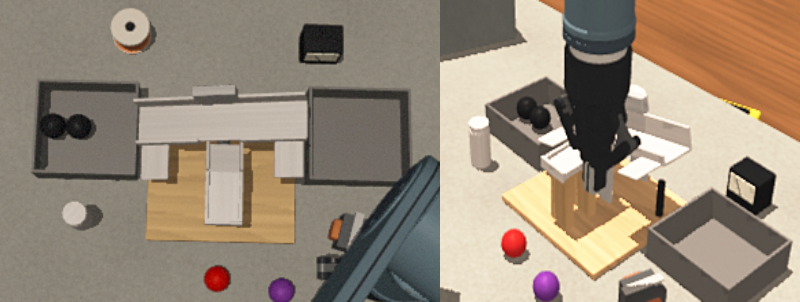

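Both balls lie in the left tray at (52,126) and (79,126), the gate is over, and the gripper is clear at z = 0.2.

servo_tool(jaw=[1,1,1,1,1], translation=[[0,0,0],[0,0,0],[0,0,0],[0,0,0],[0,0,0]], dr=[[0,0,0],[0,0,0],[0,0,0],[0,0,0],[0,0,0]])

```text
t: 8.37
tcp_pos: [0.3995, -0.1844, 0.2]
eef_rot: [[-1.0, 0.027, -0.0], [0.027, 1.0, -0.0], [0.0, -0.0, -1.0]]
wrist_force: [-0.5, -1.2, 0.2]
opening: -0.002
gripper_force: 0.0
```

```bash
python3 -c "
from bench import *
print(finish_job())"
```

```text
the job is handed in; nothing more can be done
None
```

The gate was rocked over to its other side, both balls rolled into the left tray, and I handed the job in at about 8.4 s; the hand-in returned no verdict.

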